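# Kit the knurled control knobs by size

## Robot

A 6-joint arm with a two-finger parallel gripper is mounted at the origin on the work surface. World frame = base frame: x ahead of the robot, y to its left, z up, the work surface at z = 0. Lengths are in mm, angles in rad, forces in N, time in s.
With the tool pointing down it reaches from about 225 to 725 mm from the base axis. Payload 3.1 kg.
Tool frame: the origin (TCP) lies midway between the tips of the shut fingers; the grasp point (between the pads) lies 19 mm behind it; z points along the fingers, y is the line along which they close (so a half turn about z gives the same grasp; the last joint's range is limited). The gripper opens to 85 mm and grips with 20 to 120 N. Pads are 22 mm wide; open, the fingers measure 114 mm over their backs; the gripper's body (76 mm by 85 mm) begins 54 mm behind the grasp point. The pads swing forward as they close: fully open they stand 13 mm farther back than shut.
Start: joints at [1.027, 0.048, 0.099, 1.622, 0, 1.443], TCP at [212.065, 480.256, 231.312] pointing down, gripper open.
Joint ranges: [-2.91, 2.91], [-0.99, 1.94], [-1.21, 1.42], [-2.12, 2.29], [-1.49, 1.47], [-3.14, 3.14]. Speed limits (rad/s): [2.79, 2.79, 3.14, 3.14, 3.14, 3.14].

## Interface

Orientations are given as [roll, pitch, yaw] about the fixed x, y, z axes, in that order (R = Rz(yaw) Ry(pitch) Rx(roll)).
In Python, from rig import * gives the robot as it stands.
- The arm moves only by the shell command python3 -m handwheel 'ROWS' [OPENING] [FORCE]. ROWS is JSON, a list of rows, each a list of 4 numbers: the shift along the tool's x, y, z in m, then the turn about the tool's z in degrees. A call has 1 to 8 rows; each row is the pose to reach, as a shift and turn from the pose commanded when the call began, along the tool's axes at that moment; what a row does not reach only later rows make up. A row lasts 1/12 s, in which the tool goes at most 41.7 mm and 7.16 degrees, less where a joint would pass 70% of its speed; a pose out of reach is approached as far as the arm can. A call with a gripper value outside its range is refused whole. OPENING is the finger opening in m, from 0 to 0.0854, set as the call begins (- or left out, the last holds). The fingers move at their own pace and stop on an object; FORCE is the grip in N (left out, the last holds). Time passes only in rows, so rows that repeat a pose let the fingers close. It gives the time, the measured TCP pose, the force, the opening and the grip force at its end, in the units of the state.
- get_obs(): the state, without advancing time (a new reading comes with each control period).
- snapshot(name): name is "scene" or "top"; returns (picture, depth): 420x560x3 uint8, red, green, blue; 420x560 float32, mm along the optical axis (not along the pixel's ray), 0 where there is no reading.
- get_calibration(name): a dict with "fx", "fy", "cx", "cy" (pixels), "rvec" (rotation vector, rad) and "tvec" (3), from world to camera coordinates, as OpenCV has them. Camera axes: x right, y down, z forward; pixel columns grow to the right and rows downward; lengths in mm; the calibration is good to about 2 mm. A picture is of the moment at which its call begins. get_calibration takes no time and is no camera call.
- close_job(): hands the job in; it is judged then, once.
The state is a dict: "time": time; "qpos": joint angles; "dq": joint speeds; "effort": joint torques, N m; "tcp_pos": TCP position; "ee_rot": TCP orientation; "contact_force": force on the tool from outside, world axes, zero at the start; "torque": the same for the moment, N m; "finger_gap": finger opening in mm; "grasp_force": force on a finger pad.
Only numpy, scipy, OpenCV 4.12 (cv2) and the standard library are available. Lean on these libraries where they do the work, as an engineer would, in place of code of your own. Each camera call takes 0.05 s, during which the arm holds its last target. There are 200 camera calls.

## Task

Put the four black knurled knobs away upright on the floors of the grey trays: of the three loose ones, the largest goes in the largest square tray, the middle one in the middle square tray and the smallest in the smallest square tray. The fourth, the clamp knob caught in the aluminium T-track, has to be slid along to the track's open end and lifted off, and belongs in the round dish. Leave the board with the two mushroom-capped joysticks where it is.

Things in the scene. Friction and masses are not known exactly. Their poses are not given: they have to be found in the camera images.
- knob_large: The largest of the three loose black knurled knobs: an upright plain cylinder 54 mm in diameter and 34 mm tall, 60 to 130 g, standing on the bench. Origin: centre of its underside, z up its axis.
- knob_medium: The middle-sized of the three loose black knurled knobs: an upright plain cylinder 38 mm in diameter and 34 mm tall, about 50 g, standing on the bench. Origin: centre of its underside, z up its axis.
- knob_small: The smallest of the three loose black knurled knobs: an upright plain cylinder 24 mm in diameter and 34 mm tall, about 25 g, standing on the bench. Origin: centre of its underside, z up its axis.
- clamp_knob: The clamp knob held in the T-track: a black knurled grip 30 mm in diameter and 30 mm tall, on a steel stem (10 mm diameter, 12 mm long) with a round steel foot (26 mm diameter, 6 mm thick); 48 mm tall in all, 55 to 90 g. The foot runs loosely inside the track, so it slides and turns freely but cannot be lifted until the whole foot is past the open end. Origin: centre of the foot's underside, z up; the black grip spans 18 to 48 mm above it. It will stand on its foot.
- rail: The aluminium T-track, fixed flat on the bench: 180 mm long, 42 mm wide, 18 mm high. Origin: centre of its underside; x along the track towards its open end, which is at x = +90 mm (the other end has a black stop). The slot is 14 mm wide, the channel beneath it 32 mm wide; the channel floor, on which the clamp knob's foot rests, is 4 mm above the bench. Beyond the open end is bare bench.
- tray_large: The largest of the three square shallow grey plastic trays, 90 x 90 mm outside, walls 14 mm high and 3 mm thick, floor 3 mm thick, open on top; fixed to the bench. Origin: centre of its underside, z up, x and y along its sides.
- tray_medium: The middle of the three square shallow grey plastic trays, 72 x 72 mm outside, walls 14 mm high and 3 mm thick, floor 3 mm thick, open on top; fixed to the bench. Origin: centre of its underside, z up, x and y along its sides.
- tray_small: The smallest of the three square shallow grey plastic trays, 56 x 56 mm outside, walls 14 mm high and 3 mm thick, floor 3 mm thick, open on top; fixed to the bench. Origin: centre of its underside, z up, x and y along its sides.
- round_dish: The only round tray: a shallow grey plastic dish 62 mm in outside diameter, walls 14 mm high and 3 mm thick, floor 3 mm thick, open on top; fixed to the bench. Origin: centre of its underside, z up.
- joystick_board: Loose grey board 90 x 42 mm carrying two black mushroom-capped joysticks, 42 mm tall in all, about 160 g; not to be moved. Origin: centre of its underside, x along its long side, z up.
There are look-alikes about, which are no part of the job. What is shaped like the round_dish but brown or yellow is not meant.

How it is judged:
By the outcome, as a careful person would: the job done as asked, in the order asked, and still so for the second after the job is handed in, with the robot touching nothing.
It also fails if it takes over 102 s, if anything falls off the work surface, if the arm or the gripper's body presses on something with over 40 N, if the wrist force passes 120 N, or if a joint passes its speed limit or range.

## Working session

There is one attempt and no reset: what is moved stays moved. The work goes in short steps, Python scripts to look and compute and a shell command to move; the robot and the scene stay as the last step left them, time stands still between calls to the robot, and variables do not carry over. Pictures are saved under pics/ and viewed, at most 14 in all, crops included, and the job is handed in when it is done.

```bash
mkdir -p pics; ls
python3 - <<'E'
from rig import *
import cv2,numpy as np
for n in("scene","top"):
    p,d=snapshot(n); cv2.imwrite(f"pics/{n}0.png",p[:,:,::-1]); np.save(f"pics/{n}0_d.npy",d); print(n,get_calibration(n))
print(get_obs())
E
```

```text
pics
scene {'fx': 479.90914878770053, 'fy': 479.90914878770053, 'cx': 286.08814434599753, 'cy': 212.05489790104326, 'rvec': array([ 1.45368454,  2.24262082, -0.76394881]), 'tvec': array([ 286.62586858, -419.02959313, 1515.86495769])}
top {'fx': 463.4059767392258, 'fy': 463.4059767392258, 'cx': 279.0481543434371, 'cy': 214.98601781302412, 'rvec': array([ 2.12084215, -2.14176143,  0.2034496 ]), 'tvec': array([-42.04438258, 615.17291562, 946.74919008])}
{'time': 0.1, 'qpos': array([ 1.02719121e+00,  4.86728360e-02,  9.77405836e-02,  1.62198864e+00,
       -1.10444555e-05,  1.44302375e+00]), 'dq': array([ 1.05819016e-03, -3.94523642e-04,  4.09417757e-03, -1.23568932e-03,
       -8.96930216e-05,  6.27746710e-04]), 'effort': array([ 2.71965102e-03, -3.39851975e+01,  3.20935822e+01,  1.58373039e-02,
       -1.40685811e-04,  3.21965366e-06]), 'tcp_pos': array([211.7886234, 479.7831254, 230.229227 ]), 'ee_rot': array([-3.13948400e+00, -2.59768907e-04,  2.72575985e+00]), 'contact_force': array([-1.1263215 , -0.45652925,  0.30581248]), 'torque': array([-0.04426714, -0.0231329 , -0.00800556]), 'grasp_force': 0.0, 'finger_gap': 85.52984900346394}
```

View pics/top0.png

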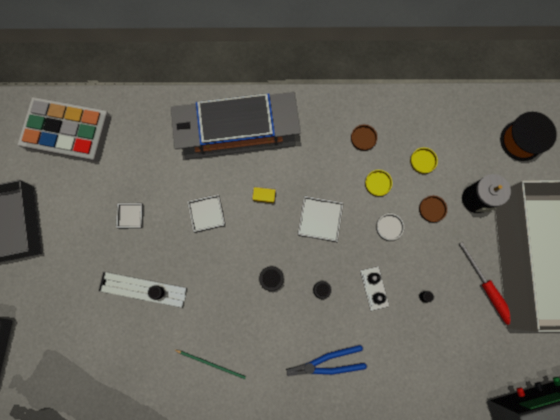

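View pics/scene0.png

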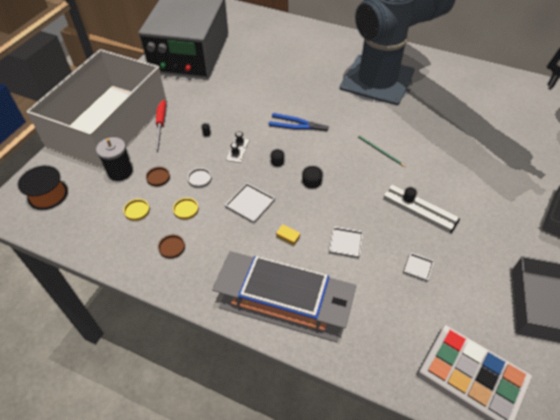

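The top view shows knobs at (271,279) large, (322,290) medium, (426,296) small and (157,293) clamp. The trays are at (320,219) large, (207,214) medium and (130,215) small, and the grey dish is at (390,227). The rail runs from (102,282), the black stop, to (185,297), the open end.

Look-alikes:
- Joystick caps at (374,279) and (379,298), which sit on the white board.
- Black cylinders at (487,194) and (530,135), which are far bigger.
- Brown dishes at (363,137) and (433,208), and yellow dishes at (378,183) and (424,160). None of these is grey.

Next: measure, and one close crop to check.

```bash
cat > h.py <<'E'
from rig import *
import cv2,numpy as np
def cam(n):
    c=get_calibration(n);R=cv2.Rodrigues(np.array(c["rvec"]))[0];return c,R,np.array(c["tvec"])
def ray(n,uv,z):
    c,R,t=cam(n);uv=np.atleast_2d(uv).astype(float)
    d=np.c_[(uv[:,0]-c["cx"])/c["fx"],(uv[:,1]-c["cy"])/c["fy"],np.ones(len(uv))]@R
    o=-R.T@t;return o+d*((z-o[2])/d[:,2])[:,None]
def cloud(n,d):
    c,R,t=cam(n);v,u=np.mgrid[:d.shape[0],:d.shape[1]]
    P=np.dstack([(u-c["cx"])/c["fx"]*d,(v-c["cy"])/c["fy"]*d,d]);return (P-t)@R
def blob(mask,uv,r):
    m=np.zeros_like(mask,np.uint8);u,v=uv;m[v-r:v+r,u-r:u+r]=mask[v-r:v+r,u-r:u+r]
    n,l,s,c=cv2.connectedComponentsWithStats(m)
    k=1+np.argmin([np.hypot(*(c[i]-uv))-0.02*s[i,4] for i in range(1,n)]);return (l==k).astype(np.uint8)
E
python3 - <<'E'
from h import *
p=cv2.imread("pics/top0.png");d=np.load("pics/top0_d.npy");W=cloud("top",d);g=p.max(2)
for nm,uv,z in(("L",(271,279),34),("M",(322,290),34),("S",(426,296),34),("C",(157,293),52)):
    b=blob(g<60,uv,20); zz=W[...,2]; k=(b>0)&(zz>z-8)&(zz<z+8)
    ys,xs=np.nonzero(b);cb=ray("top",(xs.mean(),ys.mean()),z-8)[0]
    q=W[k];c,r=cv2.minEnclosingCircle(q[:,:2].astype(np.float32)) if len(q) else ((0,0),0)
    print(nm,b.sum(),k.sum(),"blob",cb.round(1),"depth mean",q.mean(0).round(1),np.round(c,1),round(r,1))
for nm,uv,z,r in(("tL",(320,219),14,32),("tM",(207,214),14,26),("tS",(130,215),14,22),("dish",(390,227),14,20),("rail",(143,288),18,50),("board",(374,289),8,28)):
    b=blob(g>135,uv,r) if nm!="rail" else blob((g>125),uv,r)
    cs=cv2.findContours(b,0,2)[0];h=cv2.convexHull(np.vstack(cs))[:,0]
    X=ray("top",h,z)[:,:2].astype(np.float32);R=cv2.minAreaRect(X)
    print(nm,b.sum(),np.round(R[0],1),np.round(R[1],1),round(R[2],1))
print("open",ray("top",(185,297),18),"stop",ray("top",(102,282),18))
cv2.imwrite("pics/crop0.png",cv2.resize(p[180:320,90:450],(792,308),interpolation=cv2.INTER_CUBIC))
E
```

```text
L 476 452 blob [479.6 -29.9  26. ] depth mean [480.  -30.   34.5] [480.7 -30.1] 26.4
M 252 226 blob [ 454.7 -138.7   26. ] depth mean [ 455.4 -139.    34.5] [ 455.2 -139.3] 18.8
S 136 94 blob [ 438.2 -364.3   26. ] depth mean [ 438.4 -365.3   34.4] [ 438.8 -365.9] 11.5
C 181 154 blob [452.8 213.8  44. ] depth mean [453.2 214.   51.9] [453.9 214.8] 15.4
tL 1388 [ 612.6 -141. ] [90.5 82.9] 80.0
tM 813 [626.9 117.3] [64.8 71.7] 12.9
tS 425 [623.3 286.5] [48.1 44.7] 2.5
dish 466 [ 591.6 -297.4] [53.7 52.3] 89.5
rail 1443 [459. 248.] [182.5  45.2] 78.3
board 466 [ 457.9 -257.2] [90.5 42.4] 12.1
open [[442.36889172 157.7534597   18.        ]] stop [[476.51402313 339.32681383  18.        ]]
```

View pics/crop0.png

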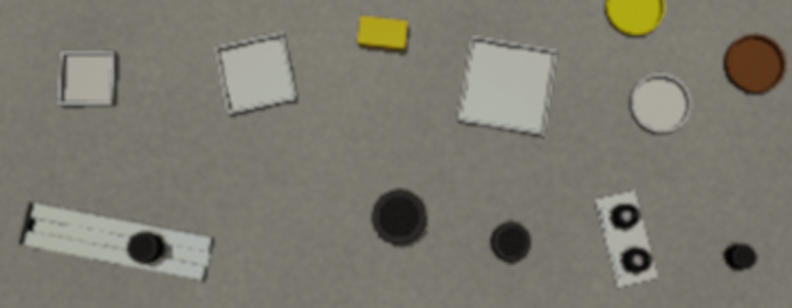

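The crop confirms the choices: three plain loose knobs, the clamp knob on the rail (black stop at the left), and the white board carrying the two mushroom caps. I'll start moving by turning to yaw π, so that tool x = -X and tool y = +Y, while heading towards the large knob.

```bash
python3 -m handwheel '[[-0.226,-0.179,0,-23.8],[-0.226,-0.179,0,-23.8],[-0.226,-0.179,0,-23.8],[-0.226,-0.179,0,-23.8],[-0.226,-0.179,0,-23.8],[-0.226,-0.179,0,-23.8],[-0.226,-0.179,0,-23.8],[-0.226,-0.179,0,-23.8]]' 0.085 40
python3 - <<'E'
from h import *
p=cv2.imread("pics/top0.png");g=p.max(2)
for nm,uv,r in(("tL",(320,219),32),("tM",(207,214),26),("tS",(130,215),22),("dish",(390,227),20)):
    b=blob(g>135,uv,r);h=cv2.convexHull(np.vstack(cv2.findContours(b,0,2)[0]))[:,0]
    print(nm,[np.round(cv2.minAreaRect(ray("top",h,z)[:,:2].astype(np.float32)),1) if 0 else [np.round(a,1) for a in cv2.minAreaRect(ray("top",h,z)[:,:2].astype(np.float32))] for z in (3,)])
c,R,t=cam("top");print(-R.T@t); o=get_obs();print(o["tcp_pos"],o["ee_rot"])
E
```

```text
time: 0.77
tcp_pos: [348.4, 220.5, 230.8]
ee_rot: [-3.138, 0.001, 3.134]
contact_force: [1.5, 0.8, -0.2]
finger_gap: 84.9
grasp_force: 0.0
tL [[array([ 614.5, -142.1]), array([91.4, 83.8]), np.float64(80.0)]]
tM [[array([629., 119.]), array([65.5, 72.5]), np.float64(12.9)]]
tS [[array([625.3, 290. ]), array([48.6, 45.2]), np.float64(2.5)]]
dish [[array([ 593.3, -300.2]), array([54.3, 52.9]), np.float64(89.5)]]
[ 434.76493756  -37.35710296 1042.17242866]
[348.42492451 220.46673446 230.82762386] [-3.13849224e+00  7.69748616e-04  3.13444224e+00]
```

```bash
python3 -m handwheel '[[-0.132,-0.250,0.12,0],[-0.132,-0.250,0.12,0],[-0.132,-0.250,0.12,0],[-0.132,-0.250,0.12,0],[-0.132,-0.250,0.12,0],[-0.132,-0.250,0.12,0],[-0.132,-0.250,0.12,0],[-0.132,-0.250,0.12,0]]'
python3 -m handwheel '[[0,0,0,0],[0,0,0,0]]'
```

```text
time: 1.43
tcp_pos: [478.5, -28.2, 108.1]
ee_rot: [-3.141, -0.003, 3.137]
contact_force: [0.4, -0.2, -0.4]
finger_gap: 84.7
grasp_force: 0.0
time: 1.6
tcp_pos: [477.6, -24.5, 110.4]
ee_rot: [3.14, -0.003, 3.14]
contact_force: [-0.4, -0.1, 1.2]
finger_gap: 85.0
grasp_force: 0.0
```

```bash
python3 -m handwheel '[[-0.003,-0.0055,0.02,0],[-0.003,-0.0055,0.045,0],[-0.003,-0.0055,0.07,0],[-0.003,-0.0055,0.09,0],[-0.003,-0.0055,0.1,0],[-0.003,-0.0055,0.103,0],[-0.003,-0.0055,0.103,0]]'
python3 -m handwheel '[[0,0,0,0],[0,0,0,0],[0,0,0,0],[0,0,0,0],[0,0,0,0],[0,0,0,0],[0,0,0,0],[0,0,0,0]]' 0.045 40
```

```text
time: 2.18
tcp_pos: [481.0, -29.1, 8.4]
ee_rot: [3.141, -0.001, -3.14]
contact_force: [0.3, -0.8, 0.1]
finger_gap: 85.0
grasp_force: 0.0
time: 2.85
tcp_pos: [483.3, -30.4, 10.5]
ee_rot: [3.141, 0.004, 3.141]
contact_force: [-0.2, 0.4, 6.2]
finger_gap: 52.8
grasp_force: 42.7
```

Run:
```python
from h import *
p,d=snapshot("scene");cv2.imwrite("pics/s1.png",cv2.resize(p[100:260,230:430],(800,640))[:600,:,::-1]);print(get_obs()["finger_gap"],get_obs()["grasp_force"])
```

```text
52.643075097737174 42.72940635681152
```

View pics/s1.png

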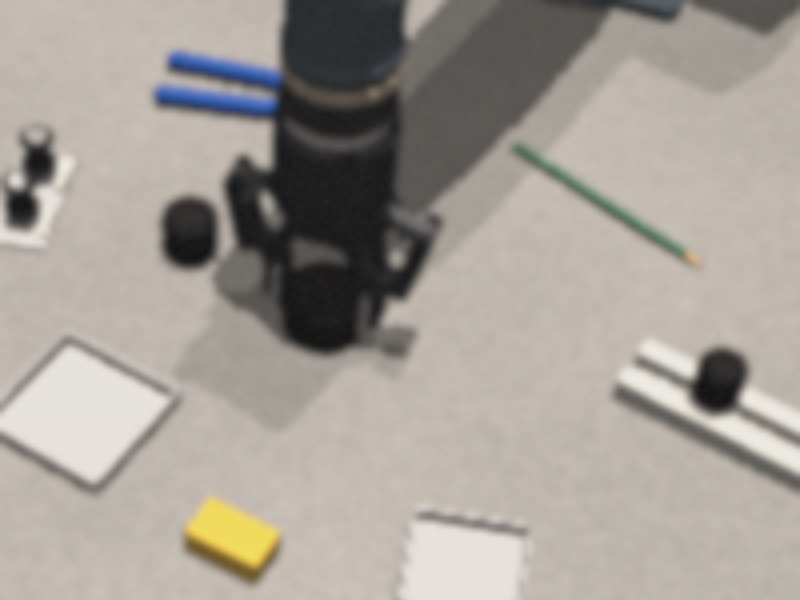

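```bash
python3 -m handwheel '[[0,0,-0.01,0],[0,0,-0.03,0],[0,0,-0.05,0],[-0.02,-0.016,-0.06,0],[-0.045,-0.038,-0.06,0],[-0.07,-0.06,-0.06,0],[-0.095,-0.08,-0.06,0],[-0.12,-0.1,-0.06,0]]'
python3 -m handwheel '[[-0.010,-0.008,0,0],[-0.013,-0.0115,0,0],[-0.013,-0.0115,0,0],[-0.013,-0.0115,0,0]]'
python3 - <<'E'
from h import *
p,d=snapshot("scene");cv2.imwrite("pics/s2.png",cv2.resize(p[120:260,180:360],(772,600))[:,:,::-1]);print(get_obs()["finger_gap"],get_obs()["grasp_force"])
E
```

```text
time: 3.57
tcp_pos: [602.1, -131.7, 68.6]
ee_rot: [-3.141, -0.0, 3.141]
contact_force: [-0.4, 0.4, 0.1]
finger_gap: 52.8
grasp_force: 42.2
time: 3.9
tcp_pos: [613.3, -141.4, 68.0]
ee_rot: [3.141, -0.002, 3.141]
contact_force: [-0.1, 0.1, -1.3]
finger_gap: 52.5
grasp_force: 42.3
52.58598737479859 42.295162081718445
```

View pics/s2.png

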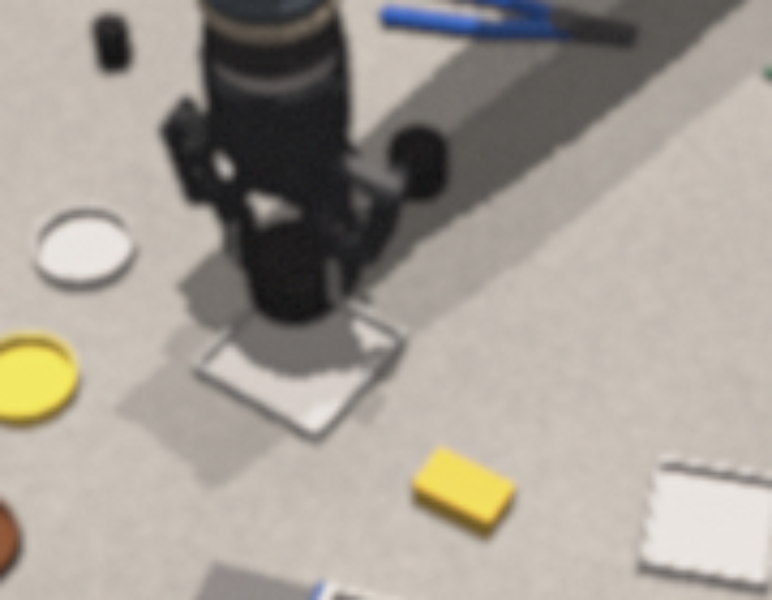

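```bash
python3 -m handwheel '[[0,0,0.015,0],[0,0,0.032,0],[0,0,0.044,0],[0,0,0.050,0],[0,0,0.053,0],[0,0,0.054,0],[0,0,0.054,0],[0,0,0.054,0]]'
python3 -m handwheel '[[0,0,0,0],[0,0,0,0],[0,0,0,0],[0,0,0,0],[0,0,-0.003,0],[0,0,-0.02,0],[0,0,-0.05,0],[0,0,-0.08,0]]' 0.075
```

```text
time: 4.62
tcp_pos: [615.1, -142.1, 15.3]
ee_rot: [-3.141, 0.002, 3.141]
contact_force: [0.2, 0.2, -1.7]
finger_gap: 52.8
grasp_force: 42.4
time: 5.28
tcp_pos: [612.9, -141.4, 93.6]
ee_rot: [3.14, -0.004, 3.141]
contact_force: [0.9, -0.6, -0.0]
finger_gap: 75.1
grasp_force: 0.0
```

```bash
python3 -m handwheel '[[0.03,0.0025,0,0],[0.07,0.0025,0,0],[0.11,0.0025,0,0],[0.145,0.0025,0,0],[0.1585,0.0025,0.01,0],[0.1585,0.0025,0.03,0],[0.1585,0.0025,0.05,0],[0.1585,0.0025,0.05,0]]'
python3 -m handwheel '[[0,0,0.01,0],[0,0,0.022,0],[0,0,0.03,0],[0,0,0.034,0],[0,0,0.034,0]]'
python3 - <<'E'
from h import *
p,d=snapshot("scene");cv2.imwrite("pics/s3.png",cv2.resize(p[110:250,180:360],(772,600))[:,:,::-1]);print(get_obs()["tcp_pos"])
E
```

```text
time: 5.95
tcp_pos: [452.6, -138.0, 40.9]
ee_rot: [3.139, -0.006, 3.141]
contact_force: [-1.4, 0.1, -0.3]
finger_gap: 75.0
grasp_force: 0.0
time: 6.37
tcp_pos: [455.5, -139.0, 9.6]
ee_rot: [3.141, -0.001, 3.141]
contact_force: [-0.9, 0.7, -0.0]
finger_gap: 75.0
grasp_force: 0.0
[ 455.90594443 -139.26371518   10.29458239]
```

View pics/s3.png

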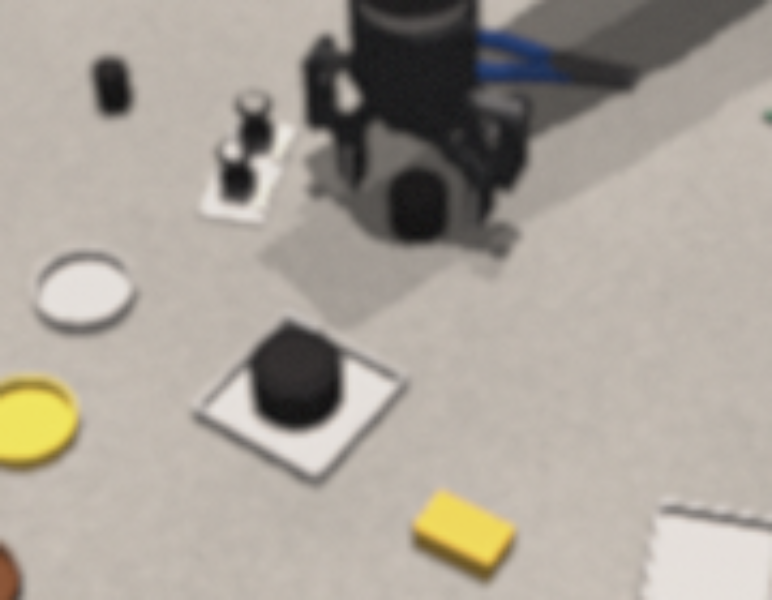

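The large knob is upright in its tray, near crop (297,378). The medium knob is between the open fingers.

```bash
python3 -m handwheel '[[0,0,0,0],[0,0,0,0],[0,0,0,0],[0,0,0,0],[0,0,0,0],[0,0,0,0],[0,0,0,0],[0,0,0,0]]' 0.03 40
python3 -m handwheel '[[0,0,-0.01,0],[0,0,-0.03,0],[0,0,-0.055,0],[-0.01,0.015,-0.07,0],[-0.025,0.037,-0.07,0],[-0.04,0.06,-0.07,0],[-0.055,0.082,-0.07,0],[-0.07,0.104,-0.07,0]]'
python3 -m handwheel '[[-0.015,0.022,0,0],[-0.03,0.045,0,0],[-0.045,0.067,0,0],[-0.06,0.089,0,0],[-0.075,0.112,0,0],[-0.09,0.134,0,0],[-0.1,0.148,0,0],[-0.103,0.153,0,0]]'
python3 -m handwheel '[[0,0,0,0],[0,0,0,0],[0,0,0.01,0],[0,0,0.03,0],[0,0,0.04,0],[0,0,0.04,0]]'
python3 -c "
from h import *
p,d=snapshot('scene');cv2.imwrite('pics/s4.png',cv2.resize(p[140:280,270:450],(772,600))[:,:,::-1])"
```

```text
time: 7.08
tcp_pos: [456.8, -139.7, 11.3]
ee_rot: [-3.141, 0.002, 3.141]
contact_force: [-0.0, 0.1, 5.5]
finger_gap: 36.7
grasp_force: 40.4
time: 7.75
tcp_pos: [525.7, -34.2, 80.1]
ee_rot: [3.141, -0.001, 3.141]
contact_force: [0.0, -0.5, 0.0]
finger_gap: 36.6
grasp_force: 40.1
time: 8.42
tcp_pos: [629.3, 119.9, 79.4]
ee_rot: [3.141, -0.001, -3.139]
contact_force: [0.2, -0.5, 0.5]
finger_gap: 37.3
grasp_force: 40.1
time: 8.92
tcp_pos: [625.3, 116.3, 36.0]
ee_rot: [-3.141, -0.008, 3.14]
contact_force: [-1.2, 0.2, -0.2]
finger_gap: 36.9
grasp_force: 40.1
```

View pics/s4.png

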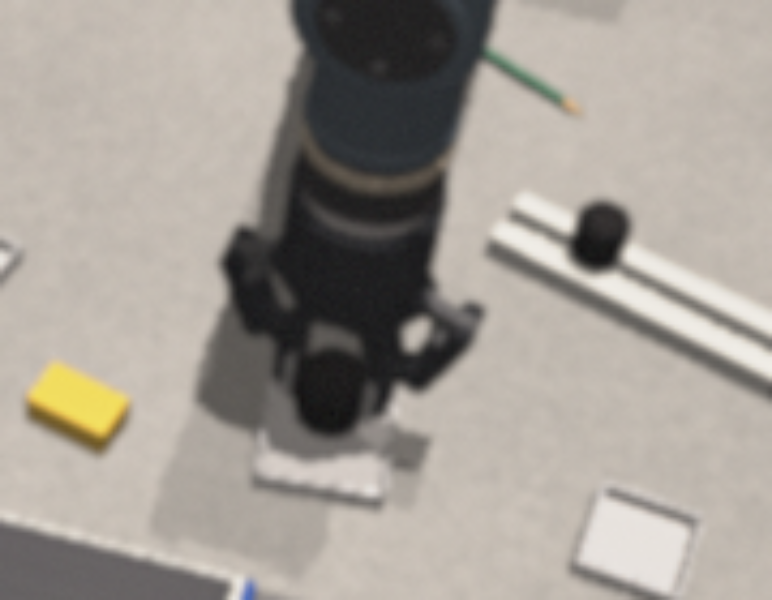

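```bash
python3 -m handwheel '[[0,0,0.006,0],[0,0,0.014,0],[0,0,0.020,0],[0,0,0.023,0],[0,0,0.0245,0],[0,0,0.0245,0],[0,0,0.0245,0]]'
python3 -m handwheel '[[0,0,0,0],[0,0,0,0],[0,0,0,0],[0,0,0,0],[0,0,-0.003,0],[0,0,-0.02,0],[0,0,-0.05,0],[0,0,-0.08,0]]' 0.06
python3 -m handwheel '[[0.02,-0.04,0,0],[0.03,-0.08,0,0],[0.05,-0.12,0,0],[0.07,-0.16,0,0],[0.09,-0.2,0,0],[0.11,-0.235,0,0],[0.13,-0.27,0,0],[0.15,-0.3,0,0]]'
python3 -c "
from h import *
p,d=snapshot('top');b=cv2.imwrite('pics/t1.png',p[:,:,::-1]);W=cloud('top',d);g=p.max(2)
for uv in((320,219),(207,214),(426,296)):
    b=blob(g<60,uv,16);q=W[(b>0)&(W[...,2]>26)];print(len(q),q.mean(0).round(1),cv2.minEnclosingCircle(q[:,:2].astype(np.float32)))
"
```

```text
time: 9.55
tcp_pos: [629.1, 117.6, 15.9]
ee_rot: [-3.142, 0.0, 3.141]
contact_force: [0.7, 0.1, -0.6]
finger_gap: 37.0
grasp_force: 40.1
time: 10.22
tcp_pos: [627.4, 117.5, 95.0]
ee_rot: [-3.141, -0.004, 3.141]
contact_force: [0.1, -0.0, -0.2]
finger_gap: 60.1
grasp_force: 0.0
time: 10.88
tcp_pos: [479.9, -181.3, 96.4]
ee_rot: [-3.141, 0.001, 3.141]
contact_force: [-0.3, -1.5, -0.7]
finger_gap: 59.4
grasp_force: 0.0
419 [ 609.9 -143.    42.1] ((534.0962524414062, -97.2297592163086), 115.98046112060547)
209 [625.8 113.2  36.5] ((627.1163330078125, 113.070556640625), 18.3769474029541)
125 [ 438.3 -188.6  570. ] ((443.89129638671875, -117.80358123779297), 80.96260070800781)
```

```bash
python3 -m handwheel '[[0.008,-0.035,0,0],[0.016,-0.075,0,0],[0.024,-0.11,0,0],[0.032,-0.145,0,0],[0.0395,-0.175,0,0],[0.0395,-0.183,0,0],[0.0395,-0.183,0.02,0],[0.0395,-0.183,0.04,0]]'
python3 -m handwheel '[[0,0,0.01,0],[0,0,0.025,0],[0,0,0.036,0],[0,0,0.044,0],[0,0,0.044,0],[0,0,0.044,0]]'
python3 -m handwheel '[[0,0,0,0],[0,0,0,0],[0,0,0,0],[0,0,0,0],[0,0,0,0],[0,0,0,0],[0,0,0,0],[0,0,0,0]]' 0.016 30
```

```text
time: 11.6
tcp_pos: [442.4, -364.6, 57.6]
ee_rot: [-3.138, 0.004, 3.139]
contact_force: [0.5, 0.6, -1.3]
finger_gap: 59.9
grasp_force: 0.0
time: 12.1
tcp_pos: [441.0, -362.0, 11.6]
ee_rot: [3.141, -0.001, -3.142]
contact_force: [-0.3, 0.6, -0.4]
finger_gap: 60.3
grasp_force: 0.0
time: 12.77
tcp_pos: [441.8, -363.3, 13.1]
ee_rot: [-3.14, 0.002, 3.141]
contact_force: [1.1, 0.6, 5.9]
finger_gap: 22.7
grasp_force: 29.7
```

```bash
python3 -m handwheel '[[0,0,-0.01,0],[0,0,-0.03,0],[0,0,-0.055,0],[-0.003,0.01,-0.07,0],[-0.01,0.035,-0.07,0],[-0.018,0.065,-0.07,0],[-0.027,0.095,-0.07,0],[-0.0364,0.128,-0.07,0]]'
python3 -m handwheel '[[-0.009,0.032,0,0],[-0.018,0.064,0,0],[-0.027,0.096,0,0],[-0.037,0.13,0,0],[-0.046,0.162,0,0],[-0.055,0.194,0,0],[-0.065,0.228,0,0],[-0.075,0.263,0,0]]'
python3 -m handwheel '[[-0.009,0.032,0,0],[-0.018,0.064,0,0],[-0.027,0.096,0,0],[-0.037,0.13,0,0],[-0.046,0.162,0,0],[-0.055,0.194,0,0],[-0.065,0.228,0,0],[-0.075,0.263,0,0]]'
python3 -m handwheel '[[0,0,0,0],[0,0,0,0],[0,0,0.01,0],[0,0,0.03,0],[0,0,0.04,0],[0,0,0.04,0],[0,0,0.04,0]]'
python3 -c "
from h import *
p,d=snapshot('scene');cv2.imwrite('pics/s5.png',cv2.resize(p[190:330,330:510],(772,600))[:,:,::-1])"
```

```text
time: 13.43
tcp_pos: [477.2, -233.7, 81.8]
ee_rot: [3.141, -0.001, 3.14]
contact_force: [0.6, 0.8, -1.9]
finger_gap: 22.9
grasp_force: 29.5
time: 14.1
tcp_pos: [552.2, 29.9, 81.6]
ee_rot: [-3.141, -0.001, 3.141]
contact_force: [0.3, 0.0, -1.4]
finger_gap: 23.1
grasp_force: 29.5
time: 14.77
tcp_pos: [627.4, 292.6, 81.3]
ee_rot: [-3.141, -0.001, 3.141]
contact_force: [1.2, -0.4, -0.5]
finger_gap: 22.9
grasp_force: 29.5
time: 15.35
tcp_pos: [626.4, 289.7, 40.3]
ee_rot: [-3.14, -0.003, 3.14]
contact_force: [0.5, 0.2, -0.1]
finger_gap: 22.6
grasp_force: 29.5
```

View pics/s5.png

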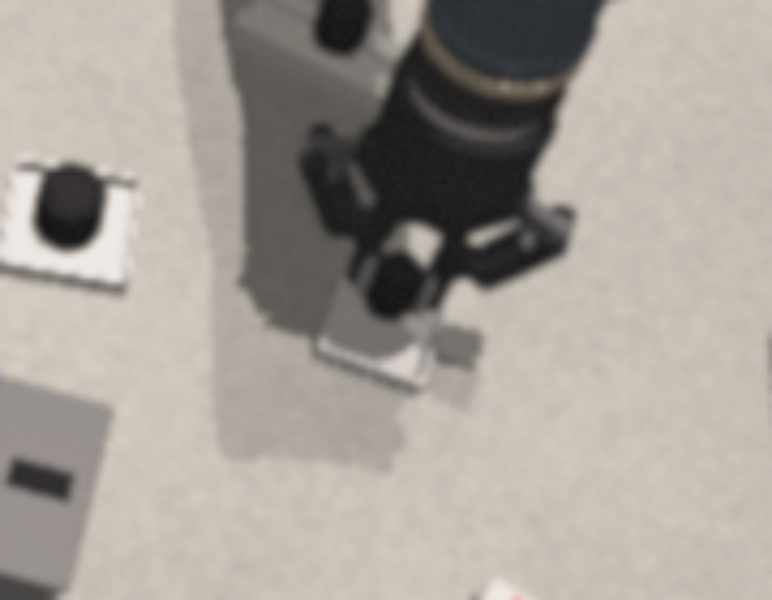

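```bash
python3 -m handwheel '[[0,0,0.006,0],[0,0,0.014,0],[0,0,0.020,0],[0,0,0.023,0],[0,0,0.0245,0],[0,0,0.0245,0],[0,0,0.0245,0]]'
python3 -m handwheel '[[0,0,0,0],[0,0,0,0],[0,0,0,0],[0,0,0,0],[0,0,-0.003,0],[0,0,-0.02,0],[0,0,-0.05,0],[0,0,-0.08,0]]' 0.06
python3 -m handwheel '[[0,-0.03,0,0],[0,-0.07,0,0],[0,-0.11,0,0],[0,-0.14,0,0],[0,-0.17,0,0],[0,-0.17,0,0]]'
python3 -c "
from h import *
p,d=snapshot('top');cv2.imwrite('pics/t2.png',cv2.resize(p[190:320,90:220],(600,600))[:,:,::-1]);W=cloud('top',d);g=p.max(2)
for uv in((207,214),(130,215),(157,293)):
    b=blob(g<60,uv,16);q=W[(b>0)&(W[...,2]>26)&(W[...,2]<60)];print(len(q),q.mean(0).round(1),cv2.minEnclosingCircle(q[:,:2].astype(np.float32)))
print(get_obs()['tcp_pos'])"
```

```text
time: 15.98
tcp_pos: [627.8, 291.5, 17.3]
ee_rot: [3.142, 0.0, 3.141]
contact_force: [-0.1, -0.7, -0.4]
finger_gap: 22.6
grasp_force: 29.6
time: 16.65
tcp_pos: [626.3, 290.9, 96.3]
ee_rot: [-3.14, -0.004, 3.141]
contact_force: [0.9, 0.2, 0.1]
finger_gap: 60.0
grasp_force: 0.0
time: 17.15
tcp_pos: [628.0, 115.6, 97.9]
ee_rot: [-3.138, 0.001, 3.135]
contact_force: [-0.6, 0.1, 0.0]
finger_gap: 59.9
grasp_force: 0.0
184 [623.8 112.7  36.4] ((627.6043090820312, 113.47307586669922), 18.856740951538086)Traceback (most recent call last):
  File "<string>", line 5, in <module>
    b=blob(g<60,uv,16);q=W[(b>0)&(W[...,2]>26)&(W[...,2]<60)];print(len(q),q.mean(0).round(1),cv2.minEnclosingCircle(q[:,:2].astype(np.float32)))
  File "h.py", line 15, in blob
    k=1+np.argmin([np.hypot(*(c[i]-uv))-0.02*s[i,4] for i in range(1,n)]);return (l==k).astype(np.uint8)
        ~~~~~~~~~^^^^^^^^^^^^^^^^^^^^^^^^^^^^^^^^^^^^^^^^^^^^^^^^^^^^^^^^
    return _wrapfunc(a, 'argmin', axis=axis, out=out, **kwds)
    return _wrapit(obj, method, *args, **kwds)
    result = getattr(arr, method)(*args, **kwds)
ValueError: attempt to get argmin of an empty sequence
```

View pics/t2.png

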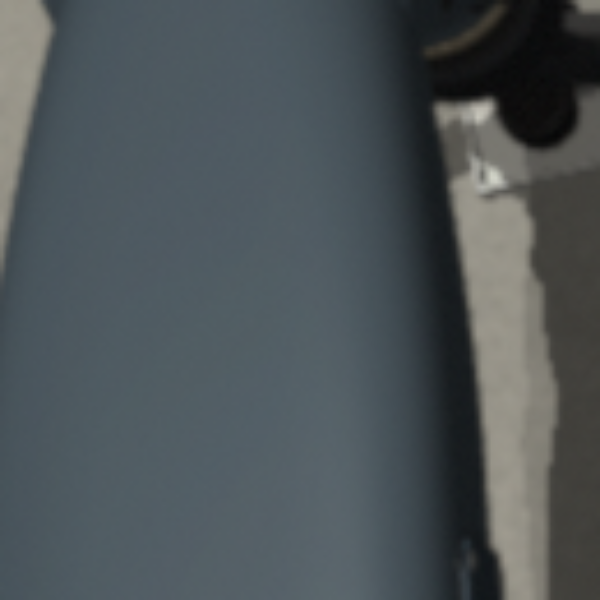

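The picture only shows the arm blocking the view, with the medium knob's tray at the right edge. I'll go to the clamp knob, turning 11° so that tool y lies along the rail.

```bash
python3 -m handwheel '[[0.03,0.016,0,4],[0.065,0.036,0,8],[0.1,0.055,0,11],[0.135,0.075,0,11],[0.16,0.089,0,11],[0.1715,0.095,0,11],[0.1715,0.095,0,11],[0.1715,0.095,0.02,11]]'
python3 -m handwheel '[[0,0,0.01,0],[0,0,0.025,0],[0,0,0.036,0],[0,0,0.046,0],[0,0,0.048,0],[0,0,0.048,0],[0,0,0.048,0]]'
python3 -c "
from h import *
p,d=snapshot('scene');cv2.imwrite('pics/s6.png',cv2.resize(p[160:300,330:510],(772,600))[:,:,::-1]);o=get_obs();print(o['tcp_pos'],o['ee_rot'])"
```

```text
time: 17.87
tcp_pos: [459.9, 218.5, 82.0]
ee_rot: [3.137, 0.01, 2.951]
contact_force: [1.7, -0.7, 0.3]
finger_gap: 59.6
grasp_force: 0.0
time: 18.45
tcp_pos: [456.6, 216.4, 29.5]
ee_rot: [3.142, 0.0, 2.949]
contact_force: [0.3, -1.1, -0.5]
finger_gap: 59.8
grasp_force: 0.0
[456.96331216 216.53685755  30.00579641] [3.14099191e+00 1.07680565e-03 2.94891770e+00]
```

View pics/s6.png

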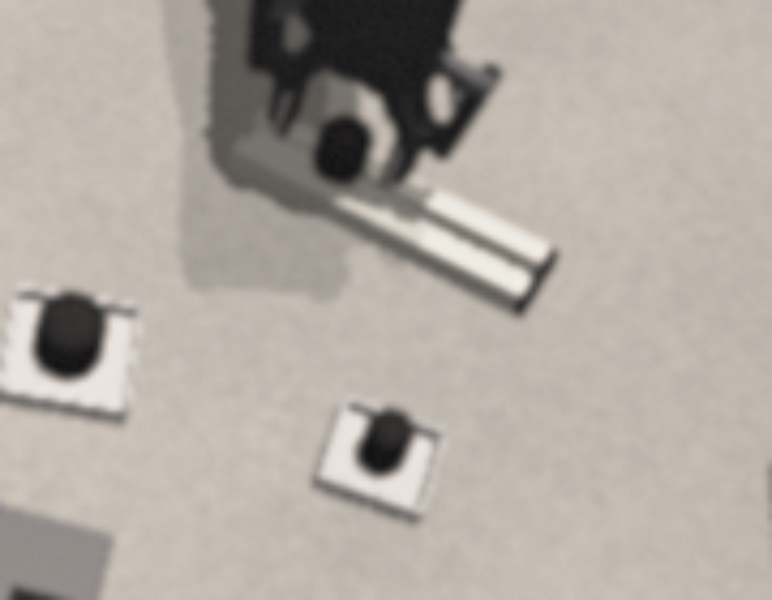

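The small knob is upright in its tray, near crop (385,445). The clamp knob is between the fingers. I'll close on it and slide a little to test.

```bash
python3 -m handwheel '[[0.002,0,0.003,0],[0.002,0,0.003,0],[0.002,0,0.003,0],[0.002,0,0.003,0],[0.002,0,0.003,0],[0.002,0,0.003,0],[0.002,0,0.003,0],[0.002,0,0.003,0]]' 0.022 35
python3 -m handwheel '[[0,-0.003,0,0],[0,-0.008,0,0],[0,-0.014,0,0],[0,-0.02,0,0],[0,-0.026,0,0],[0,-0.03,0,0],[0,-0.03,0,0],[0,-0.03,0,0]]'
```

```text
time: 19.17
tcp_pos: [454.6, 217.0, 26.8]
ee_rot: [3.141, 0.001, 2.949]
contact_force: [-0.7, 0.2, 2.4]
finger_gap: 29.0
grasp_force: 34.7
time: 19.83
tcp_pos: [448.7, 186.4, 26.7]
ee_rot: [-3.14, 0.001, 2.948]
contact_force: [0.3, -0.2, 4.6]
finger_gap: 29.1
grasp_force: 35.1
```

```bash
python3 -m handwheel '[[0,-0.006,0,0],[0,-0.015,0,0],[0,-0.025,0,0],[0,-0.035,0,0],[0,-0.045,0,0],[0,-0.053,0,0],[0,-0.06,0,0],[0,-0.06,0,0]]'
python3 -c "
from h import *
p,d=snapshot('scene');cv2.imwrite('pics/s7.png',cv2.resize(p[130:270,300:480],(772,600))[:,:,::-1]);o=get_obs();print(o['tcp_pos'],o['contact_force'])"
```

```text
time: 20.5
tcp_pos: [435.3, 126.4, 25.0]
ee_rot: [-3.139, -0.003, 2.947]
contact_force: [-0.5, 0.8, 0.1]
finger_gap: 28.7
grasp_force: 34.6
[435.86366726 127.25689771  25.2529769 ] [ 0.18795579 -0.50061638 -0.57784808]
```

View pics/s7.png

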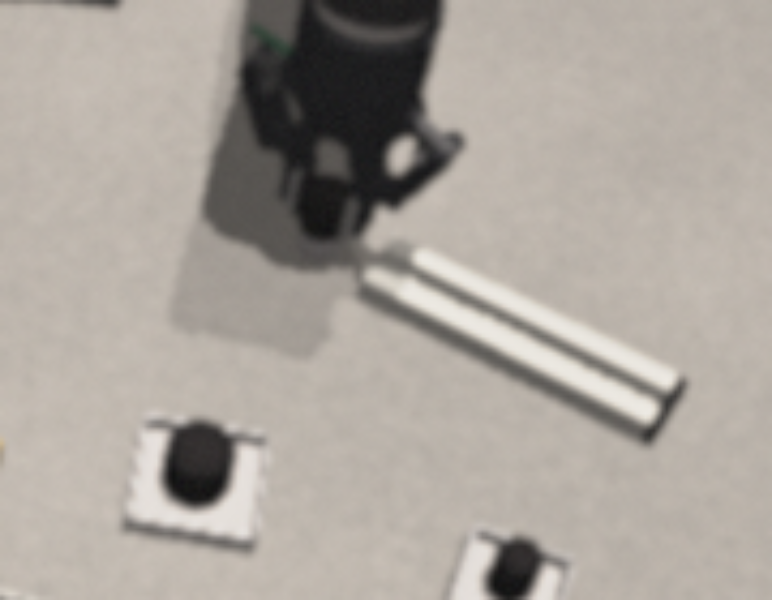

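The knob is past the open end and free: the vertical force fell from 4.6 N to about zero. Now I'll lift it and carry it to the dish.

```bash
python3 -m handwheel '[[0,0,-0.008,0],[0,0,-0.025,0],[0,0,-0.045,-4],[0,0,-0.06,-8],[0,0,-0.07,-11],[0,0,-0.07,-11],[0,0,-0.07,-11]]'
python3 -m handwheel '[[-0.005,-0.012,0,0],[-0.013,-0.035,0,0],[-0.024,-0.065,0,0],[-0.036,-0.097,0,0],[-0.048,-0.129,0,0],[-0.06,-0.161,0,0],[-0.072,-0.194,0,0],[-0.084,-0.227,0,0]]'
python3 -m handwheel '[[-0.012,-0.033,0,0],[-0.024,-0.066,0,0],[-0.036,-0.099,0,0],[-0.048,-0.132,0,0],[-0.06,-0.162,0,0],[-0.069,-0.187,0,0],[-0.0735,-0.2,0,0],[-0.0735,-0.2,0,0]]'
python3 -m handwheel '[[0,0,0,0],[0,0,0,0],[0,0,0.01,0],[0,0,0.03,0],[0,0,0.04,0],[0,0,0.04,0],[0,0,0.04,0]]'
python3 -c "
from h import *
p,d=snapshot('scene');cv2.imwrite('pics/s8.png',cv2.resize(p[110:250,130:310],(772,600))[:,:,::-1]);o=get_obs();print(o['tcp_pos'],o['contact_force'])"
```

```text
time: 21.13
tcp_pos: [437.8, 128.9, 97.3]
ee_rot: [3.141, 0.002, 3.14]
contact_force: [0.2, -0.6, -0.5]
finger_gap: 29.1
grasp_force: 34.6
time: 21.8
tcp_pos: [520.4, -99.7, 94.8]
ee_rot: [3.141, -0.002, 3.14]
contact_force: [0.8, 0.4, -0.4]
finger_gap: 28.8
grasp_force: 34.7
time: 22.47
tcp_pos: [594.1, -301.5, 93.8]
ee_rot: [3.142, -0.002, 3.137]
contact_force: [-0.7, 0.3, -0.4]
finger_gap: 28.8
grasp_force: 34.7
time: 23.05
tcp_pos: [593.2, -297.0, 54.7]
ee_rot: [3.14, -0.003, -3.141]
contact_force: [0.3, -0.1, -0.7]
finger_gap: 28.8
grasp_force: 34.7
[ 594.03988933 -297.76760843   56.07237436] [-0.11071157 -0.77930475 -0.04858653]
```

View pics/s8.png

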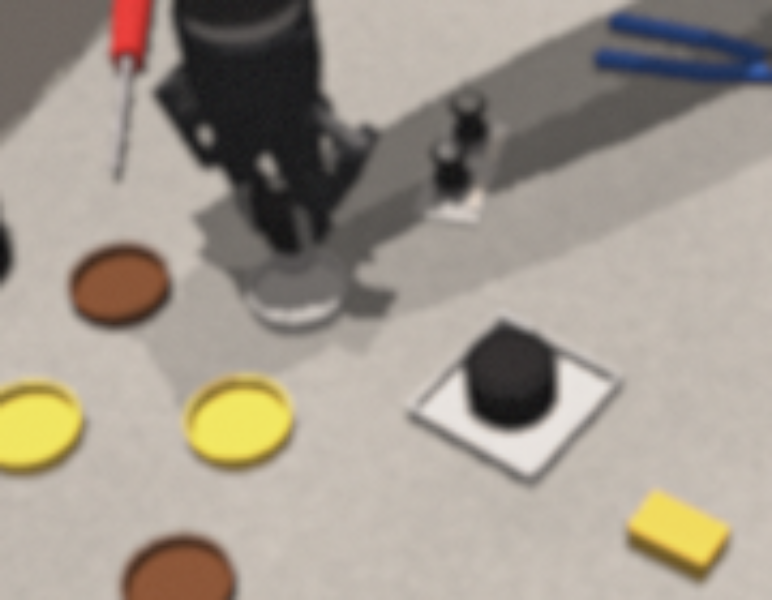

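```bash
python3 -m handwheel '[[0,-0.001,0.006,0],[0,-0.001,0.015,0],[0,-0.001,0.022,0],[0,-0.001,0.026,0],[0,-0.001,0.028,0],[0,-0.001,0.0285,0],[0,-0.001,0.0285,0],[0,-0.001,0.0285,0]]'
python3 -m handwheel '[[0,0,0,0],[0,0,0,0],[0,0,0,0],[0,0,0,0],[0,0,0,0],[0,0,-0.02,0],[0,0,-0.05,0],[0,0,-0.09,0]]' 0.06
python3 -m handwheel '[[0.03,0.01,0,0],[0.07,0.02,0,0],[0.11,0.03,0,0],[0.15,0.04,0,0],[0.19,0.05,-0.02,0],[0.21,0.05,-0.04,0],[0.21,0.05,-0.04,0],[0.21,0.05,-0.04,0]]'
python3 -c "
from h import *
p,d=snapshot('scene');cv2.imwrite('pics/s9.png',cv2.resize(p[110:290,130:450],(800,450))[:,:,::-1]);o=get_obs();print(o['tcp_pos'],o['contact_force'])
p,d=snapshot('top');cv2.imwrite('pics/t3.png',cv2.resize(p[180:320,90:450],(792,308))[:,:,::-1])"
```

```text
time: 23.77
tcp_pos: [594.5, -299.7, 28.1]
ee_rot: [-3.141, 0.0, 3.141]
contact_force: [-0.6, -1.0, -1.9]
finger_gap: 29.0
grasp_force: 34.7
time: 24.43
tcp_pos: [591.9, -298.0, 114.3]
ee_rot: [3.137, -0.007, 3.141]
contact_force: [0.6, -1.1, -0.7]
finger_gap: 60.3
grasp_force: 0.0
time: 25.1
tcp_pos: [384.6, -250.3, 159.8]
ee_rot: [-3.138, 0.004, 3.14]
contact_force: [-0.1, -0.3, 0.5]
finger_gap: 60.3
grasp_force: 0.0
[ 384.91528492 -250.06009884  158.67320567] [0.21497444 0.68377036 0.65699239]
```

View pics/s9.png

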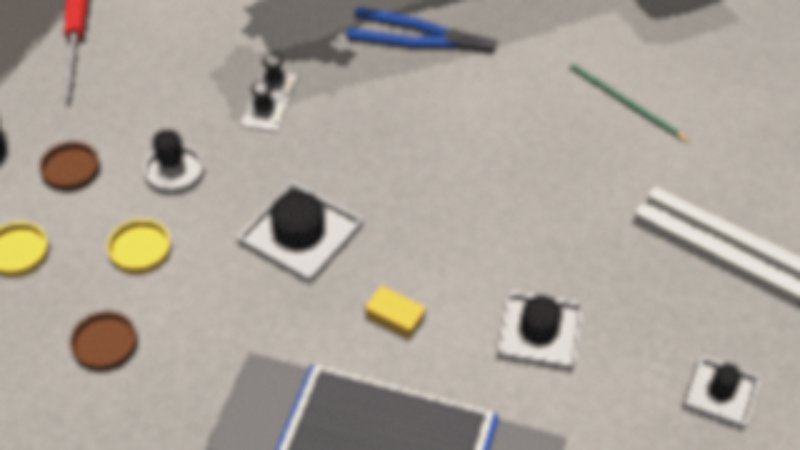

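View pics/t3.png

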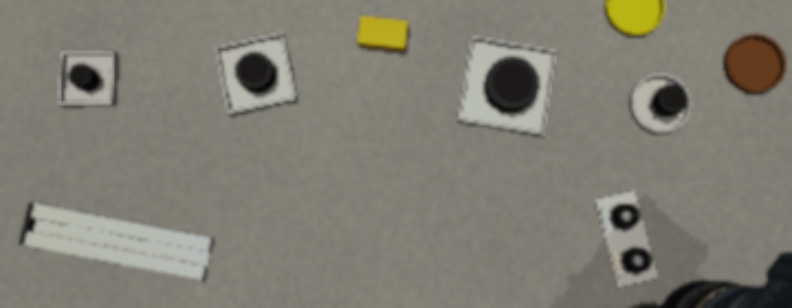

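All four knobs stand upright in their own trays, the rail is empty and the board hasn't moved. The apparent lean of the clamp knob at (670,98) is the parallax I expect from its height. I'm handing in.

```bash
python3 -c "
from rig import *
print(close_job())"
```

```text
the job is handed in; nothing more can be done
None
```

I handed the job in at about 25 s of the 102 s allowed: the last pictures show the three loose knobs upright in their matching square trays, the clamp knob upright in the grey round dish, and the joystick board where it was.

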